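# Unlock the test-stand guard and hold its gate wide open

## Task

Open the guard of the pump test stand so the pump head inside can be got at: take the blue interlock plug out of its black parking block and plug it fully home into the blue-rimmed socket at the guard's front corner. Then squeeze the red catch fully, after it the yellow catch fully, take the gate by its upright round black grip and swing it out past its click until it stands wide open, about square to the frame; its spring pulls it back, so finish while still holding it there. Leave the pump head, the tin and the marker where they are.

Things in the scene. Friction and masses are not known exactly. Their poses are not given: they have to be found in the camera images.
- guard: low box-shaped guard of clear panels and aluminium posts, 165 x 200 x 115 mm, fixed to the bench; origin at bench level; its own -x is its front (towards the robot), +y its left seen from the robot. The yellow gate closes its front, hinged at the left front corner; a header bar just behind the gate carries two catches; a grey socket box (50 x 50 x 105 mm) stands at the right front corner.
- socket_mouth (a point): centre of the socket's mouth, in the top face of the grey socket box, 105 mm above the bench, blue rim round it; axes as the guard's. The hole is 26 mm along the guard's x and 18 mm along its y, 26 mm deep, with a chamfered rim.
- key_plug: loose interlock plug, 80 g; origin at the lower end of its steel blade, z up. Blade 22 mm (x) x 14 mm (y), 22 mm long; then a black flange 36 x 26 mm, 4 mm thick; then the blue head to grip, 30 mm (x) x 20 mm (y), from 26 to 64 mm. Fully home, the flange rests on the box and the origin is 22 mm below the mouth; either way round fits. It starts in the parking block.
- parking_block: black block fixed to the bench, 64 x 64 x 30 mm, origin under its centre; the plug stands in its hole (26 x 18 mm, long side along x), flange on the block's top, and lifts straight out. A fixed red bench vice, up to about 0.2 m high, stands between this block and the guard.
- red_catch: fixed part of the red catch; origin at the middle of its foot on the header, 115 mm above the bench; axes as the guard's. A steel jaw stands with its outer face at y = -20 mm; the red tab, outer face at y = +20 mm, slides towards it. Both are 18 mm wide along x, reach 45 mm above the origin and can be pinched from above, down to 15 mm above it; squeezed fully they span 28 mm.
- red_slide (a joint): travel of the red tab, m: 0 = latched (its nose hooks in front of a keeper on the gate), 0.012 = fully squeezed. It stays where it is left, moves with about 3 N, and releases the gate when fully squeezed.
- yellow_catch: fixed part of the yellow catch, built and turned just like the red one, with a yellow tab; origin at the middle of its foot. The two stand 90 mm apart along the guard's y; which one is on the left varies.
- yellow_slide (a joint): travel of the yellow tab, m: 0 = latched, 0.012 = fully squeezed; behaves like the red one.
- gate: yellow framed gate, 160 mm wide, top rail 105 mm above the bench; origin on its upright hinge axis at bench level; shut, its axes are the guard's and it reaches along its own -y.
- gate_grip (a point): point at the height to hold on the axis of the gate's round upright black grip, 16 mm in diameter, 165 mm above the bench (the grip is free from 105 to 182 mm). In the gate's frame it lies at x = -30 mm, y = -135 mm.
- gate_hinge (a point): the gate's upright hinge axis at bench level, fixed to the guard; axes as the guard's.
- gate_angle (a joint): angle of the gate, rad: 0 = shut, grows as it swings out to the front, clockwise seen from above; stop at 1.66. A spring detent clicks at about 0.8; a spring pulls the gate shut (about 1 N at the grip when wide; 3 to 6 N are needed through the click).
- pump_head: pump head, 72 x 80 x 94 mm, loose inside the guard; leave it alone.
- tin: small open metal tin, 68 mm in diameter, 40 mm high, loose on the bench; leave it alone.
- paint_marker: red and white marker, 116 mm long, lying loose on the bench; leave it alone.
Mind the look-alikes: they are no part of the job. What is shaped like the key_plug but green or white is not meant.

How it is judged:
On the way, in this order (a step that is already met when the one before it is completed fails the run):
1. the plug is fully home in the socket, with both catches still latched (z of key_plug in the frame of socket_mouth below -0.019 m and horizontal distance between key_plug and socket_mouth below 0.005 m and value of joint each of red_slide, yellow_slide below 0.004 m), for 0.2 s.
2. the red catch is fully squeezed, the yellow one still latched (value of joint red_slide above 0.0095 m and value of joint yellow_slide below 0.004 m), for 0.1 s.
3. the yellow catch is fully squeezed too, the gate still shut (value of joint each of red_slide, yellow_slide above 0.0095 m and value of joint gate_angle below 0.2 rad), for 0.1 s.
4. the gate is swung past its click (value of joint gate_angle above 1.15 rad), for 0.1 s.
At the end, for the whole second after the job is handed in: The gate is held still by the fingers (more than 0.4 N between fingers and gate) at an angle over 1.4 rad (stop at 1.66); both catches are squeezed (over 9.5 of 12 mm); the plug stands upright in the socket, its origin at least 19 mm below the mouth and within 5 mm of its centre (value of joint gate_angle above 1.4 rad and velocity of joint gate_angle between -0.15 and 0.15 rad/s and contact force between the fingers and gate above 0.4 N and value of joint each of red_slide, yellow_slide above 0.0095 m and z of key_plug in the frame of socket_mouth below -0.019 m and horizontal distance between key_plug and socket_mouth below 0.005 m and angle between the z axis of key_plug and the z axis of socket_mouth, either way round below 0.12 rad); the arm keeps its last pose, push and grip.
It fails at once if the pump head is moved by more than 25 mm (distance of pump_head from where it was at the start of the episode above 0.025 m).
It fails at once if the tin is moved by more than 25 mm (distance of tin from where it was at the start of the episode above 0.025 m).
It fails at once if the marker is moved by more than 25 mm (distance of paint_marker from where it was at the start of the episode above 0.025 m).
It also fails if it takes over 72 s, if anything falls off the work surface, if the arm or the gripper's body presses on something with over 40 N, if the wrist force passes 120 N, or if a joint passes its speed limit or range.

## Robot

A 6-joint arm with a two-finger parallel gripper is mounted at the origin on a cart in front of the work surface, level with it; the furniture and walls round the work are solid. World frame = base frame: x ahead of the robot, y to its left, z up, the work surface at z = 0. Lengths are in m, angles in rad, forces in N, time in s.
With the tool pointing down it reaches from about 0.35 to 0.975 m from the base axis. Payload 4.9 kg.
Tool frame: the origin (TCP) lies at the very end of the fingers, on their centre line; the grasp point (between the pads) lies 19 mm behind it; z points along the fingers, y is the line along which they close (so a half turn about z gives the same grasp; the last joint's range is limited). The gripper opens to 85 mm and grips with 20 to 120 N. Pads are 22 mm wide; open, the fingers measure 114 mm over their backs; the gripper's body (76 mm by 85 mm) begins 54 mm behind the grasp point. The pads swing forward as they close: fully open they stand 13 mm farther back than shut.
Start: joints at [0.994, 0.053, 1.613, -0, 1.476, -0.119], TCP at [0.276, 0.561, 0.196] pointing down, gripper open.
Joint ranges: [-3.01, 3.01], [-1.01, 2.22], [0.06, 2.58], [-1.02, 4.17], [0.09, 2.62], [-3.14, 3.14]. Speed limits (rad/s): [2.57, 2.57, 3.14, 3.14, 3.14, 3.14].

## Interface

Orientations are given as a unit quaternion [w, x, y, z].
In Python, from plant import state, optics, ticket, nets gives the robot as it stands. The module is installed in compiled form; this text tells all that it offers.
- The arm moves only by the shell command python3 -m inch 'ROWS' [OPENING]. ROWS is JSON, a list of rows, each an object of numbers: "dx", "dy", "dz": the shift along the tool's x, y, z as a fraction of full scale; "rx", "ry", "rz": the turn, a rotation vector about the tool's x, y, z as a fraction of full scale. In form: [{"dx": .., "dy": .., "dz": .., "rx": .., "ry": .., "rz": ..}, ...]. A call has 1 to 5 rows; each row is the pose to reach, as a shift and turn from the pose commanded when the call began, along the tool's axes at that moment; what a row does not reach only later rows make up. Full scale, the value 1, is 0.8 m for a shift and 1.5 rad for a turn. A row lasts 1/10 s, in which the tool goes at most 50 mm and 8.59 degrees, less where a joint would pass 70% of its speed; a pose out of reach is approached as far as the arm can. A call with a number of a shift or a turn outside -1 to 1 is refused whole. A call with a gripper value outside its range is refused whole. OPENING is the opening, from -1 (shut) to 1 (fully open), set as the call begins (- or left out, the last holds). The fingers move at their own pace and stop on an object; the grip force is fixed at half the most. Time passes only in rows, so rows that repeat a pose let the fingers close. It gives the time, the measured TCP pose, the force, the opening and the grip force at its end, in the units of the state.
- state(): the state, without advancing time (a new reading comes with each control period).
- optics.grab_frame(name): name is "scene" or "top" or "wrist"; returns the picture (480x640x3 uint8, red, green, blue); there is no depth.
- optics.camera_info(name): a dict with "fx", "fy", "cx", "cy" (pixels), "k1" (the pictures are not rectified: a ray, as slopes to the right and down, at radius r is drawn at 1 + k1 r^2 times it, then the intrinsics apply), "R" (3x3) and "t" (3): a world point X has camera coordinates R X + t. Camera axes: x right, y down, z forward; pixel columns grow to the right and rows downward; lengths in m; the calibration is good to about 2 mm. A picture is of the moment at which its call begins: read the wrist's pose just before it. camera_info takes no time and is no camera call; for the wrist camera it gives the pose at the moment of the call.
- ticket.job_done(): hands the job in; it is judged then, once.
Trained networks look in the newest picture that a camera, given by its name, has taken for a name from the list of things; names that differ only in an ending like _2 or _b are one class to them, and where a whole thing is asked for, a point or a joint stands for the part that bears it (a point fixed in the world has none). Each returns a list of dicts, best first, with "confidence" (0 to 1); they miss things now and then, are a little off and sometimes report something else, mostly with a low value. They report only what shows in the picture. A call takes as long as a camera call. They do not tell look-alikes from the thing itself.
- nets.boxes_of(camera, name): "bbox" ([centre column, centre row, width, height] in pixels, round what is visible of it).
- nets.outline_of(camera, name): "pixels" (480x640 bool, what is visible of it) and "bbox" ([centre column, centre row, width, height] in pixels, round what is visible of it).
The state is a dict: "time": time; "joint_pos": joint angles; "joint_vel": joint speeds; "joint_efforts": joint torques, N m; "tool_pos": TCP position; "tool_rot": TCP orientation; "contact_force": force on the tool from outside, world axes, zero at the start; "ft_torque": the same for the moment, N m; "gripper_width": opening from 0.0 (shut) to 1.0 (fully open); "grasp_force": force on a finger pad.
Only numpy, scipy, OpenCV 4.12 (cv2) and the standard library are available. Lean on these libraries where they do the work, as an engineer would, in place of code of your own. Each camera call takes 0.05 s, during which the arm holds its last target. There are 200 camera calls.

## Working session

There is one attempt and no reset: what is moved stays moved. The work goes in short steps, Python scripts to look and compute and a shell command to move; the robot and the scene stay as the last step left them, time stands still between calls to the robot, and variables do not carry over. Pictures are saved under pics/ and viewed, at most 11 in all, crops included, and the job is handed in when it is done.

```bash
mkdir -p pics; cat > h.py <<'E'
import numpy as np, cv2
from plant import state, optics, ticket, nets
from scipy.spatial.transform import Rotation as Ro
def save(cam,name):
    im=optics.grab_frame(cam); cv2.imwrite(f'pics/{name}.png',im[:,:,::-1]); return im
def ray(cam,u,v,ci=None):
    c=ci or optics.camera_info(cam); R=np.array(c['R']);t=np.array(c['t'])
    d=np.array([(u-c['cx'])/c['fx'],(v-c['cy'])/c['fy']]); s=d.copy()
    for _ in range(20): s=d/(1+c['k1']*(s@s))
    return -R.T@t, R.T@np.array([s[0],s[1],1])
def onz(cam,u,v,z,ci=None):
    o,d=ray(cam,u,v,ci); return o+d*(z-o[2])/d[2]
def proj(cam,X,ci=None):
    c=ci or optics.camera_info(cam); p=np.array(c['R'])@np.array(X)+np.array(c['t']); s=p[:2]/p[2]; s=s*(1+c['k1']*(s@s))
    return np.array([s[0]*c['fx']+c['cx'],s[1]*c['fy']+c['cy']])
def tool():
    s=state(); q=s['tool_rot']; return np.array(s['tool_pos']),Ro.from_quat([q[1],q[2],q[3],q[0]])
def togo(target,yaw=None):
    """shift fractions to a world TCP target; yaw= world direction angle of tool y (mod pi), tool down"""
    p,R=tool(); d=R.inv().apply(np.array(target)-p); out=dict(zip(['dx','dy','dz'],np.round(d/0.8,4)))
    if yaw is not None:
        best=None
        for k in (0,np.pi):
            y=np.array([np.cos(yaw+k),np.sin(yaw+k),0]);z=np.array([0,0,-1.]);x=np.cross(y,z)
            rv=(R.inv()*Ro.from_matrix(np.c_[x,y,z])).as_rotvec()
            if best is None or np.linalg.norm(rv)<np.linalg.norm(best): best=rv
        out.update(zip(['rx','ry','rz'],np.round(best/1.5,4)))
    return out
E
python3 - <<'E'
from h import *
save('scene','s0');save('top','t0')
for c in('scene','top'):
  for n in ['key_plug','parking_block','guard','red_catch','yellow_catch','gate','gate_grip','tin','paint_marker']:
    try: print(c,n,[(np.round(b['bbox']).astype(int).tolist(),round(b['confidence'],2)) for b in nets.boxes_of(c,n)][:4])
    except Exception as e: print(c,n,e)
for c in('scene','top','wrist'):
  i=optics.camera_info(c);print(c,i['fx'],-np.array(i['R']).T@i['t'])
print(state())
E
```

```text
scene key_plug [([332, 196, 10, 13], 0.6), ([325, 208, 9, 7], 0.51), ([308, 304, 19, 13], 0.42), ([307, 309, 15, 28], 0.2)]
scene parking_block [([318, 216, 5, 4], 0.44)]
scene guard [([302, 351, 110, 100], 0.69)]
scene red_catch [([290, 334, 18, 24], 0.62)]
scene yellow_catch [([308, 312, 22, 23], 0.47)]
scene gate [([278, 331, 14, 28], 0.64)]
scene gate_grip [([286, 331, 30, 33], 0.82)]
scene tin [([376, 229, 22, 17], 0.74)]
scene paint_marker [([224, 350, 41, 21], 0.69)]
top key_plug [([225, 292, 16, 20], 0.74), ([162, 277, 21, 21], 0.74), ([234, 258, 14, 19], 0.69), ([201, 258, 16, 14], 0.47)]
top parking_block [([235, 263, 36, 23], 0.71)]
top guard [([456, 240, 118, 110], 0.91), ([447, 250, 78, 36], 0.63)]
top red_catch [([473, 241, 22, 29], 0.57)]
top yellow_catch [([440, 230, 22, 23], 0.57)]
top gate [([446, 251, 78, 35], 0.91)]
top gate_grip [([446, 250, 75, 36], 0.9)]
top tin [([252, 202, 20, 26], 0.65)]
top paint_marker [([480, 332, 36, 38], 0.75)]
scene 453.97072464342904 [ 0.88485269 -0.97943215  1.10554076]
top 587.0965512640734 [-0.13726899 -0.16655252  1.428101  ]
wrist 335.8883507413357 [0.21676796 0.58975147 0.37404692]
{'time': 1.0, 'joint_pos': array([ 9.93983452e-01,  5.26987467e-02,  1.61287636e+00, -5.54132567e-06,
        1.47596260e+00, -1.18993552e-01]), 'joint_vel': array([ 0.00112061,  0.00128755,  0.00161224,  0.00119484, -0.00069841,
        0.00015187]), 'joint_efforts': array([-1.36162467e-03, -3.93698144e+01, -3.70475936e+01, -2.03412542e-04,
        3.87657565e-04, -1.93833770e-06]), 'tool_pos': array([0.27624516, 0.56064068, 0.19571849]), 'tool_rot': array([1.19584872e-05, 2.26915507e-01, 9.73914448e-01, 2.48845636e-05]), 'contact_force': array([0.49135381, 0.11681577, 1.05334903]), 'ft_torque': array([-1.10173302e-02,  3.25377561e-02,  6.28692815e-05]), 'grasp_force': 0.0, 'gripper_width': 1.0017910095195681}
```

View pics/s0.png

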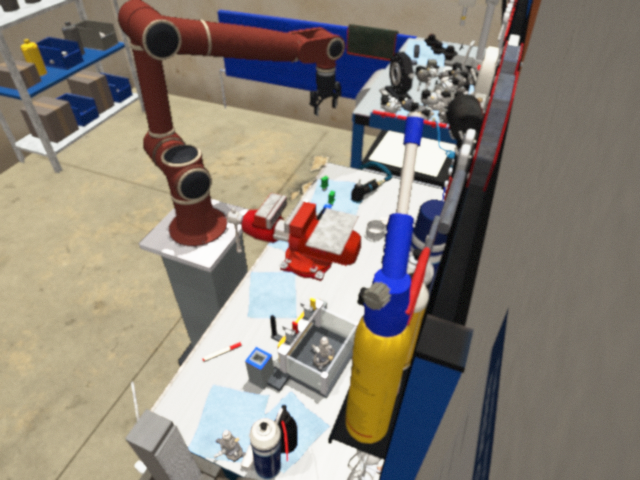

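View pics/t0.png

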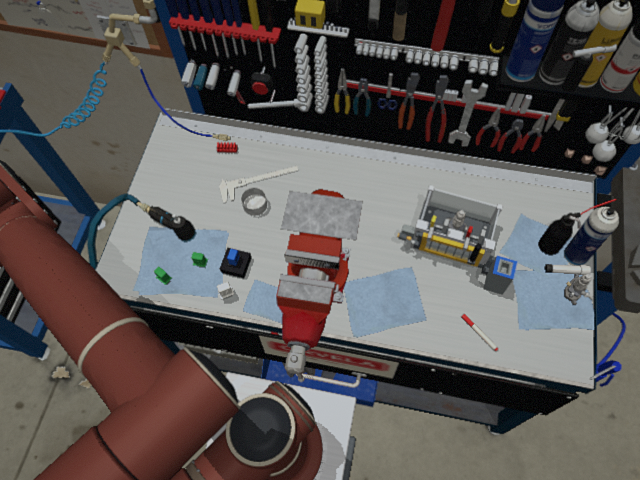

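The scene picture shows the guard at (315,350) with grip (273,326) and blue-rimmed socket (260,357), and the vice at about (310,235). The top picture shows the blue plug at (234,255) on the black block, green and white decoys beside it, socket (503,268), black grip near (477,247) and marker (480,332).

```bash
python3 - <<'E'
from h import *
im=cv2.imread('pics/t0.png')
a=cv2.resize(im[175:305,390:530],None,fx=5,fy=4.6*5/4.6,interpolation=cv2.INTER_CUBIC)[:600]
cv2.imwrite('pics/t0c.png',a[:600])
P=onz('top',233.5,254,0.072);print('plug',P)
print('socket',onz('top',503,268,.105),'vice',onz('top',280,200,.1),onz('top',345,300,.1), onz('top',295,365,.1))
for n,(u,v,z) in dict(tin=(252,202,.04),marker=(480,332,.01),grip=(476,242,.182)).items(): print(n,onz('top',u,v,z))
p,R=tool();ci=optics.camera_info('wrist')
print('cam in tool',R.inv().apply(-np.array(ci['R']).T@ci['t']-p)); print(R.as_matrix().round(3)); print((np.array(ci['R'])@R.as_matrix()).round(3))
print(togo([P[0],P[1],.2]))
E
```

```text
plug [0.42291477 0.20869608 0.072     ]
socket [ 0.4990346  -0.45461049  0.105     ] vice [0.58400056 0.12349195 0.1       ] [ 0.34545531 -0.09359012  0.1       ] [ 0.17040293 -0.01089571  0.1       ]
tin [0.59594152 0.20982423 0.04      ]
marker [ 0.36086106 -0.4312937   0.01      ]
grip [ 0.51644375 -0.37223315  0.182     ]
cam in tool [ 6.62167685e-02 -1.65947509e-04 -1.78329234e-01]
[[-0.897  0.442  0.   ]
 [ 0.442  0.897  0.   ]
 [-0.     0.    -1.   ]]
[[-0.     1.     0.   ]
 [-0.965 -0.    -0.261]
 [-0.261 -0.     0.965]]
{'dx': np.float64(-0.3589), 'dy': np.float64(-0.3136), 'dz': np.float64(-0.0054)}
```

View pics/t0c.png

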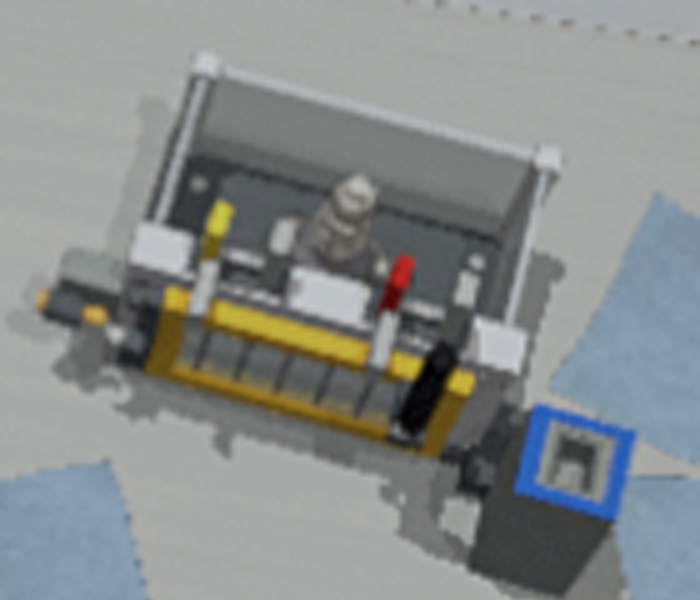

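The enlarged crop shows the yellow catch on the left (tab (222,215)), the red one on the right (tab (402,270)), the grip at (440,360) and the socket mouth at (575,460).

```bash
python3 -m inch '[{"dx":-0.36,"dy":-0.314,"dz":-0.02},{"dx":-0.36,"dy":-0.314,"dz":-0.02},{"dx":-0.36,"dy":-0.314,"dz":-0.02},{"dx":-0.36,"dy":-0.314,"dz":-0.02},{"dx":-0.36,"dy":-0.314,"dz":-0.02}]' 1; python3 -m inch '[{"dx":-0.2,"dy":-0.17,"dz":-0.02},{"dx":-0.2,"dy":-0.17,"dz":-0.02}]' ; python3 -c "
from h import *
print(togo([.423,.209,.2]))"
```

```text
{'dx': np.float64(-0.3588), 'dy': np.float64(-0.3132), 'dz': np.float64(-0.0054)}validation failed for argument at $[0]...
validation failed for argument at $[0]...
```

```bash
python3 -m inch '[{"dx":-0.36,"dy":-0.314,"dz":-0.02,"rx":0,"ry":0,"rz":0},{"dx":-0.36,"dy":-0.314,"dz":-0.02,"rx":0,"ry":0,"rz":0},{"dx":-0.36,"dy":-0.314,"dz":-0.02,"rx":0,"ry":0,"rz":0},{"dx":-0.36,"dy":-0.314,"dz":-0.02,"rx":0,"ry":0,"rz":0},{"dx":-0.36,"dy":-0.314,"dz":-0.02,"rx":0,"ry":0,"rz":0}]' 1;  python3 -c "
from h import *
print(togo([.423,.209,.2]))"
```

```text
time: 1.5
tool_pos: [0.3729, 0.3284, 0.2064]
tool_rot: [0.0, 0.227, 0.974, 0.0]
contact_force: [0.8, -0.5, 0.7]
gripper_width: 1.001
grasp_force: 0.0
{'dx': np.float64(-0.1221), 'dy': np.float64(-0.1063), 'dz': np.float64(0.008)}
```

```bash
python3 -m inch '[{"dx":-0.115,"dy":-0.1,"dz":0,"rx":0,"ry":0,"rz":0},{"dx":-0.115,"dy":-0.1,"dz":0,"rx":0,"ry":0,"rz":0},{"dx":-0.115,"dy":-0.1,"dz":0,"rx":0,"ry":0,"rz":0},{"dx":-0.115,"dy":-0.1,"dz":0,"rx":0,"ry":0,"rz":0}]';  python3 -c "
from h import *
print(state()['tool_pos']);ci=optics.camera_info('wrist');save('wrist','w1');import pickle;pickle.dump(ci,open('w1.pkl','wb'))
print(proj('wrist',[.423,.209,.072],ci))
"
```

```text
time: 1.9
tool_pos: [0.4207, 0.2154, 0.2064]
tool_rot: [0.0, 0.229, 0.973, -0.0]
contact_force: [-0.4, 0.7, 0.2]
gripper_width: 1.001
grasp_force: 0.0
[0.42069512 0.21538999 0.20641382]
[311.34656306 221.74111982]
```

View pics/w1.png

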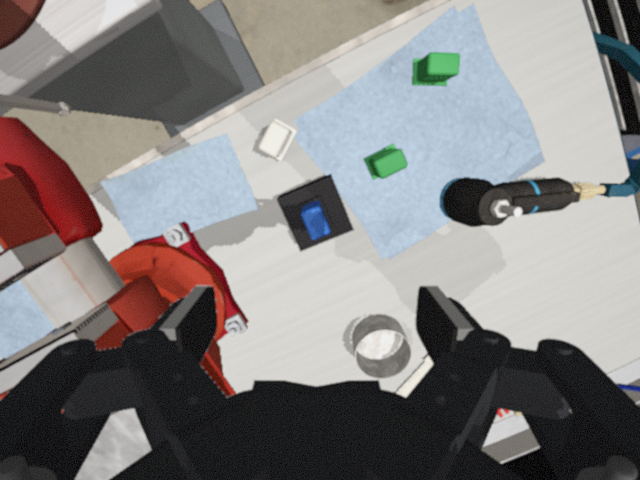

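The wrist picture shows the plug's blue head at (316,219) on the black block (316,212), with the decoys above it, the tin at (380,345) and the vice on the left.

```bash
python3 - <<'E'
from h import *
import pickle
ci=pickle.load(open('w1.pkl','rb'));im=cv2.imread('pics/w1.png').astype(int)
b,g,r=im[...,0],im[...,1],im[...,2]
roi=np.zeros(b.shape,bool);roi[165:260,265:365]=1
m=roi&(b>r+50)&(b>g+40)
# brighter = top face
print('blue n',m.sum(),np.percentile(b[m],[10,30,50,70,90]))
def rect(mask,z):
    v,u=np.nonzero(mask);W=np.array([onz('wrist',x,y,z,ci)[:2] for x,y in zip(u,v)])
    (cx,cy),(w,h),a=cv2.minAreaRect((W*1000).astype(np.float32)); return round(cx,1),round(cy,1),round(w,1),round(h,1),round(a,1)
for th in (0,130,160,180,200): 
    k=m&(b>th)
    if k.sum()>50: print(th,k.sum(),rect(k,.072))
d=roi&((r+g+b)<150)|m
n,l,s,c=cv2.connectedComponentsWithStats(d.astype(np.uint8));k=1+np.argmax(s[1:,4]);print('block',s[k],rect(l==k,.03),rect(l==k,0.015))
cv2.imwrite('pics/w1c.png',cv2.resize(im[160:265,260:370].astype(np.uint8),None,fx=5.5,fy=5.5,interpolation=cv2.INTER_CUBIC))
E
```

```text
blue n 743 [109.2 150.  155.  172.  187. ]
0 743 (423.3, 212.3, 21.1, 34.8, 85.8)
130 603 (425.3, 212.3, 19.8, 30.1, 85.7)
160 316 (425.3, 212.5, 18.1, 28.9, 85.0)
180 97 (425.3, 212.9, 16.6, 27.6, 83.8)
block [ 282  194   54   46 1274] (427.5, 204.5, 47.3, 46.8, 84.2) (430.3, 202.8, 49.3, 48.8, 84.2)
```

View pics/w1c.png

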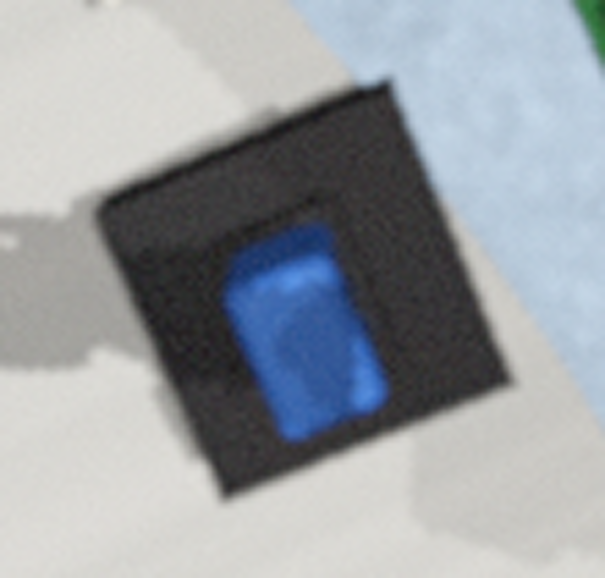

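The crop shows the blue head squarely in the block, head top rectangle fitting 20 x 30 mm at (425,212) mm, its short side along 85.7°.

```bash
python3 -c "
from h import *
print(togo([.4253,.2123,.04],np.radians(85.7)))"
```

```text
{'dx': np.float64(-0.0083), 'dy': np.float64(-0.0023), 'dz': np.float64(0.2079), 'rx': np.float64(0.0004), 'ry': np.float64(0.0001), 'rz': np.float64(-0.2571)}
```

```bash
python3 -m inch '[{"dx":-0.008,"dy":-0.002,"dz":0.05,"rx":0,"ry":0,"rz":-0.257},{"dx":-0.008,"dy":-0.002,"dz":0.1,"rx":0,"ry":0,"rz":-0.257},{"dx":-0.008,"dy":-0.002,"dz":0.12,"rx":0,"ry":0,"rz":-0.257},{"dx":-0.008,"dy":-0.002,"dz":0.12,"rx":0,"ry":0,"rz":-0.257}]';  python3 -c "
from h import *
print(togo([.4253,.2123,.04],np.radians(85.7)))"
```

```text
time: 2.35
tool_pos: [0.4217, 0.2138, 0.1066]
tool_rot: [-0.003, 0.035, 0.999, -0.001]
contact_force: [-1.1, -0.3, -0.1]
gripper_width: 0.999
grasp_force: 0.0
{'dx': np.float64(-0.0052), 'dy': np.float64(-0.0014), 'dz': np.float64(0.0832), 'rx': np.float64(-0.0015), 'ry': np.float64(-0.0044), 'rz': np.float64(0.0028)}
```

```bash
python3 -m inch '[{"dx":0,"dy":0,"dz":0.05,"rx":0,"ry":0,"rz":0},{"dx":0,"dy":0,"dz":0.06,"rx":0,"ry":0,"rz":0},{"dx":0,"dy":0,"dz":0.06,"rx":0,"ry":0,"rz":0}]';  python3 -c "
from h import *
print(togo([.4253,.2123,.04],np.radians(85.7)))"
```

```text
time: 2.65
tool_pos: [0.4237, 0.2138, 0.0617]
tool_rot: [-0.001, 0.036, 0.999, -0.0]
contact_force: [0.0, -0.1, 0.0]
gripper_width: 0.999
grasp_force: 0.0
{'dx': np.float64(-0.0022), 'dy': np.float64(-0.0017), 'dz': np.float64(0.0271), 'rx': np.float64(-0.0005), 'ry': np.float64(-0.0016), 'rz': np.float64(0.0018)}
```

```bash
python3 -m inch '[{"dx":0,"dy":-0.001,"dz":0.023,"rx":0,"ry":0,"rz":0},{"dx":0,"dy":-0.001,"dz":0.023,"rx":0,"ry":0,"rz":0},{"dx":0,"dy":-0.001,"dz":0.023,"rx":0,"ry":0,"rz":0}]'; python3 -m inch '[{"dx":0,"dy":0,"dz":0,"rx":0,"ry":0,"rz":0},{"dx":0,"dy":0,"dz":0,"rx":0,"ry":0,"rz":0},{"dx":0,"dy":0,"dz":0,"rx":0,"ry":0,"rz":0},{"dx":0,"dy":0,"dz":0,"rx":0,"ry":0,"rz":0},{"dx":0,"dy":0,"dz":0,"rx":0,"ry":0,"rz":0}]' -1; python3 -m inch '[{"dx":0,"dy":0,"dz":0,"rx":0,"ry":0,"rz":0},{"dx":0,"dy":0,"dz":0,"rx":0,"ry":0,"rz":0},{"dx":0,"dy":0,"dz":0,"rx":0,"ry":0,"rz":0},{"dx":0,"dy":0,"dz":0,"rx":0,"ry":0,"rz":0},{"dx":0,"dy":0,"dz":0,"rx":0,"ry":0,"rz":0}]'
```

```text
time: 2.95
tool_pos: [0.4255, 0.2131, 0.0454]
tool_rot: [0.001, 0.036, 0.999, 0.0]
contact_force: [-1.2, 0.1, -0.0]
gripper_width: 0.994
grasp_force: 0.0
time: 3.45
tool_pos: [0.4247, 0.2127, 0.0439]
tool_rot: [0.0, 0.036, 0.999, 0.0]
contact_force: [1.1, 0.4, -0.4]
gripper_width: 0.143
grasp_force: 0.0
time: 3.95
tool_pos: [0.4246, 0.2127, 0.0437]
tool_rot: [-0.0, 0.036, 0.999, -0.0]
contact_force: [1.5, 0.2, 0.2]
gripper_width: -0.0
grasp_force: 0.0
```

```bash
python3 -c "
from h import *
save('wrist','w2')
"
```

```text
(no output)
```

View pics/w2.png

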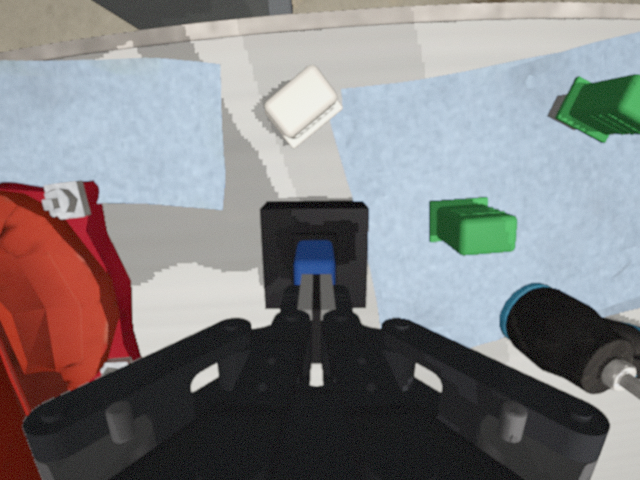

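```bash
python3 - <<'E'
from h import *
import pickle
ci=optics.camera_info('wrist');p,R=tool();print(p)
print('tcp px',proj('wrist',p,ci),'grasp px',proj('wrist',p+[0,0,.019],ci))
im=cv2.imread('pics/w2.png').astype(int);b,g,r=im[...,0],im[...,1],im[...,2]
m=(b>r+50)&(b>g+40)&(np.arange(640)[None]>280)&(np.arange(640)[None]<350)&(np.arange(480)[:,None]>225)&(np.arange(480)[:,None]<300)
v,u=np.nonzero(m);print(u.min(),u.max(),v.min(),v.max())
for y in range(236,282,4):print(y,im[y,315],m[y].sum())
for X in([.41,.212,.072],[.44,.212,.072],[.41,.212,.034],[.4253-.032,.212,.03],[.4253-.032,.212,.0]):print(X,proj('wrist',X,ci))
c1=pickle.load(open('w1.pkl','rb'))
print('w1 block near edge corners z.03',onz('wrist',260+100/5.5,160+205/5.5,.03,c1),onz('wrist',260+390/5.5,160+85/5.5,.03,c1),onz('wrist',260+510/5.5,160+380/5.5,.03,c1),onz('wrist',260+225/5.5,160+495/5.5,.03,c1))
print('w2 block near corners', onz('wrist',263,207,.03,ci),onz('wrist',367,207,.03,ci))
E
```

```text
[0.42463933 0.21266751 0.04374814]
tcp px [316.20282682 266.2927546 ] grasp px [316.22627298 279.30487499]
294 334 241 284
236 [35 35 38] 0
240 [81 48 29] 0
244 [102  53  21] 32
248 [104  55  30] 35
252 [106  58  35] 36
256 [101  49  24] 36
260 [122  65  30] 39
264 [148  85  49] 41
268 [151  87  49] 41
272 [149  87  44] 41
276 [21 23 19] 10
280 [20 23 23] 9
[0.41, 0.212, 0.072] [312.57687331 258.19854474]
[0.44, 0.212, 0.072] [317.14216499 315.23875423]
[0.41, 0.212, 0.034] [313.21673616 236.8484578 ]
[0.3933, 0.212, 0.03] [311.11550464 207.30645155]
[0.3933, 0.212, 0.0] [311.74742387 199.20507852]
w1 block near edge corners z.03 [0.39171831 0.18463384 0.03      ] [0.39610136 0.24480943 0.03      ] [0.45874865 0.24082598 0.03      ] [0.45477481 0.17941282 0.03      ]
w2 block near corners [0.39106392 0.1841644  0.03      ] [0.39545433 0.24435183 0.03      ]
```

The wrist view shows the shut fingertips at (316,275), drawn in front of the plug's top. The tips therefore end about 35 mm short of the stated TCP and closed above the head, so I'll open and go lower.

```bash
python3 -m inch '[{"dx":0,"dy":0,"dz":0,"rx":0,"ry":0,"rz":0},{"dx":0,"dy":0,"dz":0,"rx":0,"ry":0,"rz":0},{"dx":0,"dy":0,"dz":0,"rx":0,"ry":0,"rz":0},{"dx":0,"dy":0,"dz":0,"rx":0,"ry":0,"rz":0},{"dx":0,"dy":0,"dz":0,"rx":0,"ry":0,"rz":0}]' 1; python3 -m inch '[{"dx":0,"dy":0,"dz":0.01,"rx":0,"ry":0,"rz":0},{"dx":0,"dy":0,"dz":0.02,"rx":0,"ry":0,"rz":0},{"dx":0,"dy":0,"dz":0.03,"rx":0,"ry":0,"rz":0},{"dx":0,"dy":0,"dz":0.03,"rx":0,"ry":0,"rz":0}]'
python3 - <<'E'
from h import *
ci=optics.camera_info('wrist');im=save('wrist','w3')
im0=im[220:420,180:460]
cv2.imwrite('pics/w3c.png',cv2.resize(im[:,:,::-1],(800,600)))
print(ci['cx'],ci['cy'],ci['k1'])
E
```

```text
time: 4.5
tool_pos: [0.4247, 0.2127, 0.0438]
tool_rot: [0.0, 0.036, 0.999, -0.0]
contact_force: [-0.1, 0.6, 0.3]
gripper_width: 0.844
grasp_force: 0.0
time: 4.9
tool_pos: [0.4231, 0.2122, 0.0177]
tool_rot: [-0.002, 0.036, 0.999, -0.001]
contact_force: [-0.4, -0.4, -0.5]
gripper_width: 1.004
grasp_force: 0.0
316.01279295931135 235.28853284069567 -0.06283008321742213
```

View pics/w3c.png

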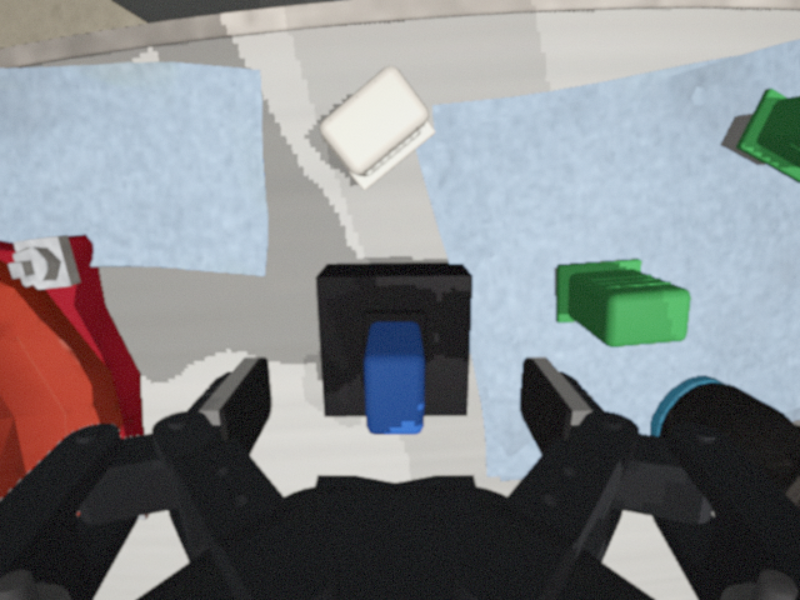

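The picture shows the open fingers either side of the plug head (head at (395,380) in the enlarged picture, tips at rows 360–430), so I close now.

```bash
python3 -m inch '[{"dx":0,"dy":0,"dz":0,"rx":0,"ry":0,"rz":0},{"dx":0,"dy":0,"dz":0,"rx":0,"ry":0,"rz":0},{"dx":0,"dy":0,"dz":0,"rx":0,"ry":0,"rz":0},{"dx":0,"dy":0,"dz":0,"rx":0,"ry":0,"rz":0},{"dx":0,"dy":0,"dz":0,"rx":0,"ry":0,"rz":0}]' -1; python3 -m inch '[{"dx":0,"dy":0,"dz":0,"rx":0,"ry":0,"rz":0},{"dx":0,"dy":0,"dz":0,"rx":0,"ry":0,"rz":0},{"dx":0,"dy":0,"dz":0,"rx":0,"ry":0,"rz":0}]'
```

```text
time: 5.45
tool_pos: [0.4251, 0.2128, 0.0203]
tool_rot: [0.0, 0.036, 0.999, 0.0]
contact_force: [0.8, -0.1, -0.0]
gripper_width: 0.221
grasp_force: 60.2
time: 5.75
tool_pos: [0.4251, 0.2128, 0.0202]
tool_rot: [0.0, 0.036, 0.999, 0.0]
contact_force: [-0.1, -0.5, 2.5]
gripper_width: 0.214
grasp_force: 60.7
```

```bash
python3 -m inch '[{"dx":0,"dy":0,"dz":0,"rx":0,"ry":0,"rz":0},{"dx":0,"dy":0,"dz":0,"rx":0,"ry":0,"rz":0},{"dx":0,"dy":0,"dz":0.013,"rx":0,"ry":0,"rz":0},{"dx":0,"dy":0,"dz":0.015,"rx":0,"ry":0,"rz":0},{"dx":0,"dy":0,"dz":0.015,"rx":0,"ry":0,"rz":0}]' 0; python3 -m inch '[{"dx":0,"dy":0,"dz":0,"rx":0,"ry":0,"rz":0},{"dx":0,"dy":0,"dz":0,"rx":0,"ry":0,"rz":0},{"dx":0,"dy":0,"dz":0,"rx":0,"ry":0,"rz":0},{"dx":0,"dy":0,"dz":0,"rx":0,"ry":0,"rz":0},{"dx":0,"dy":0,"dz":0,"rx":0,"ry":0,"rz":0}]' -1;python3 -m inch '[{"dx":0,"dy":0,"dz":-0.06,"rx":0,"ry":0,"rz":0},{"dx":0,"dy":0,"dz":-0.12,"rx":0,"ry":0,"rz":0},{"dx":0,"dy":0,"dz":-0.18,"rx":0,"ry":0,"rz":0},{"dx":0,"dy":0,"dz":-0.24,"rx":0,"ry":0,"rz":0},{"dx":0,"dy":0,"dz":-0.3,"rx":0,"ry":0,"rz":0}]'
python3 - <<'E'
from h import *
save('top','t1'); im=save('scene','s1')
print(togo([.41,-.40,.25]))
E
```

```text
time: 6.25
tool_pos: [0.4237, 0.2123, 0.0065]
tool_rot: [-0.001, 0.036, 0.999, -0.0]
contact_force: [0.1, 0.3, 0.3]
gripper_width: 0.501
grasp_force: 0.0
time: 6.75
tool_pos: [0.4248, 0.2127, 0.0079]
tool_rot: [0.0, 0.036, 0.999, 0.0]
contact_force: [-0.0, 0.2, 1.5]
gripper_width: 0.224
grasp_force: 58.7
time: 7.25
tool_pos: [0.4241, 0.2125, 0.2495]
tool_rot: [-0.0, 0.036, 0.999, -0.0]
contact_force: [0.7, 0.4, -0.5]
gripper_width: 0.225
grasp_force: 59.9
{'dx': np.float64(-0.0325), 'dy': np.float64(-0.767), 'dz': np.float64(0.0047)}
```

```bash
python3 -m inch '[{"dx":0,"dy":-0.5,"dz":-0.02,"rx":0,"ry":0,"rz":0},{"dx":0,"dy":-0.5,"dz":-0.02,"rx":0,"ry":0,"rz":0},{"dx":0,"dy":-0.5,"dz":-0.02,"rx":0,"ry":0,"rz":0},{"dx":0,"dy":-0.5,"dz":-0.02,"rx":0,"ry":0,"rz":0},{"dx":0,"dy":-0.5,"dz":-0.02,"rx":0,"ry":0,"rz":0}]'
python3 -m inch '[{"dx":0,"dy":-0.25,"dz":0,"rx":0,"ry":0,"rz":0},{"dx":0,"dy":-0.25,"dz":0,"rx":0,"ry":0,"rz":0},{"dx":0,"dy":-0.25,"dz":0,"rx":0,"ry":0,"rz":0},{"dx":0,"dy":-0.25,"dz":0,"rx":0,"ry":0,"rz":0},{"dx":0,"dy":-0.25,"dz":0,"rx":0,"ry":0,"rz":0}]'
python3 - <<'E'
from h import *
f=lambda u,v,z:onz('top',390+u/5,175+v/5,z)
a,b=f(208,62,.115),f(548,158,.115);d=a-b;yaw=np.arctan2(d[1],d[0]);print(a,b,np.linalg.norm(d),np.degrees(yaw))
c,e=f(222,212,.16),f(402,265,.16);d=c-e;print(c,e,np.linalg.norm(d),np.degrees(np.arctan2(d[1],d[0])))
print(togo([.58,-.38,.27],yaw),np.array(state()['joint_pos']).round(2))
E
```

```text
time: 7.85
tool_pos: [0.4057, -0.0381, 0.2568]
tool_rot: [-0.0, 0.036, 0.999, 0.0]
contact_force: [0.2, -1.1, -1.3]
gripper_width: 0.22
grasp_force: 60.1
time: 8.35
tool_pos: [0.3904, -0.2404, 0.2561]
tool_rot: [-0.001, 0.04, 0.999, -0.0]
contact_force: [0.0, 0.1, -0.3]
gripper_width: 0.222
grasp_force: 60.1
[ 0.68718358 -0.25746442  0.115     ] [ 0.66285289 -0.43258137  0.115     ] 0.1767991127995765 82.08998292949687
[ 0.57549017 -0.27136082  0.16      ] [ 0.5629881  -0.35945818  0.16      ] 0.0889800325041989 81.92297992040965
{'dx': np.float64(-0.2501), 'dy': np.float64(-0.155), 'dz': np.float64(-0.0181), 'rx': np.float64(-0.0001), 'ry': np.float64(-0.0018), 'rz': np.float64(0.0388)} [-0.71 -0.39  1.9  -0.    1.63 -2.2 ]
```

```bash
python3 -m inch '[{"dx":-0.25,"dy":-0.155,"dz":-0.018,"rx":0,"ry":0,"rz":0.039},{"dx":-0.25,"dy":-0.155,"dz":-0.018,"rx":0,"ry":0,"rz":0.039},{"dx":-0.25,"dy":-0.155,"dz":-0.018,"rx":0,"ry":0,"rz":0.039},{"dx":-0.25,"dy":-0.155,"dz":-0.018,"rx":0,"ry":0,"rz":0.039},{"dx":-0.25,"dy":-0.155,"dz":-0.018,"rx":0,"ry":0,"rz":0.039}]'
python3 -m inch '[{"dx":0,"dy":0,"dz":0,"rx":0,"ry":0,"rz":0},{"dx":0,"dy":0,"dz":0,"rx":0,"ry":0,"rz":0}]'
python3 - <<'E'
from h import *
import pickle
ci=optics.camera_info('wrist');im=save('wrist','w4');pickle.dump(ci,open('w4.pkl','wb'))
cv2.imwrite('pics/w4b.png',cv2.resize(im[:,:,::-1],(800,600),interpolation=cv2.INTER_CUBIC))
print('sock px',proj('wrist',[.499,-.4546,.105],ci))
E
```

```text
time: 8.85
tool_pos: [0.5846, -0.3745, 0.2702]
tool_rot: [-0.001, 0.065, 0.998, 0.001]
contact_force: [-0.4, 0.2, -0.8]
gripper_width: 0.22
grasp_force: 60.1
time: 9.05
tool_pos: [0.5828, -0.3733, 0.2699]
tool_rot: [-0.001, 0.065, 0.998, 0.001]
contact_force: [-0.1, -0.3, -1.4]
gripper_width: 0.225
grasp_force: 60.1
sock px [223.53822882 139.58041936]
```

View pics/w4b.png

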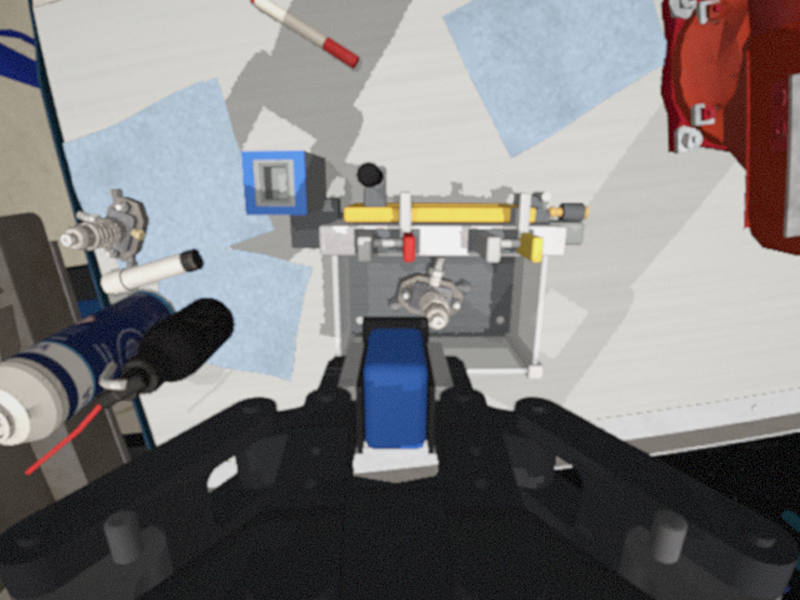

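The view is well aligned: socket rim at (275,183), grip top (370,175), red tab (409,247) with its jaw (365,247), yellow tab (532,247) with its jaw (487,247), and the held plug at (395,390), enlarged-picture pixels.

```bash
python3 - <<'E'
from h import *
import pickle
ci=pickle.load(open('w4.pkl','rb'));im=cv2.imread('pics/w4.png').astype(int)
b,g,r=im[...,0],im[...,1],im[...,2]
def cm(mask,x0,x1,y0,y1):
    k=np.zeros(b.shape,bool);k[int(y0*.8):int(y1*.8),int(x0*.8):int(x1*.8)]=1;k&=mask
    v,u=np.nonzero(k);return u,v
def rect(u,v,z):
    W=np.array([onz('wrist',x,y,z,ci)[:2] for x,y in zip(u,v)])
    return W,cv2.minAreaRect((W*1000).astype(np.float32))
u,v=cm((b>r+60)&(b>g+40),225,325,135,230);W,q=rect(u,v,.105);print('rim',len(u),q)
# restrict to bright top
for th in (140,170,200):
    k=b[v,u]>th
    if k.sum()>30: print(th,k.sum(),rect(u[k],v[k],.105)[1])
yaw=np.radians(-7.5)
for n,m,x in(('red',(r>g+60)&(r>b+60),(395,425)),('yel',(r>b+80)&(g>b+50),(518,548))):
    u,v=cm(m,*x,226,268);W,q=rect(u,v,.16);print(n,len(u),q,u.min()/.8,u.max()/.8,v.min()/.8,v.max()/.8)
u,v=cm((r+g+b)<110,352,388,160,190);print('griptop',len(u),rect(u,v,.182)[1])
for n,p in dict(redtab=(409,240),redjaw=(365,238),yeltab=(532,240),yeljaw=(487,238)).items(): print(n,onz('wrist',p[0]*.8,p[1]*.8,.16,ci))
cr=im[np.r_[120:178]][:,190:252]; 
# hole interior: not-blue within rim
k=np.zeros(b.shape,np.uint8);uu,vv=cm((b>r+60)&(b>g+40),225,325,135,230);k[vv,uu]=255
cs,_=cv2.findContours(k,cv2.RETR_CCOMP,cv2.CHAIN_APPROX_NONE)
for c in sorted(cs,key=len)[-3:]: c=c[:,0]; print('contour',len(c),rect(c[:,0],c[:,1],.105)[1])
E
python3 -c "
import cv2,numpy as np
im=cv2.imread('pics/w4.png');a=cv2.resize(im[110:220,185:325],None,fx=5.5,fy=5.4,interpolation=cv2.INTER_CUBIC);c=cv2.resize(im[165:225,275:445],None,fx=4.5,fy=4.5);cv2.imwrite('pics/w4c.png',a[:600,:800])"
```

```text
rim 1367 ((504.86566162109375, -460.3177490234375), (50.93254470825195, 48.78413009643555), 81.80424499511719)
140 1354 ((504.86566162109375, -460.3177490234375), (50.93254470825195, 48.78413009643555), 81.80424499511719)
170 1260 ((504.8206787109375, -460.6300354003906), (50.30153274536133, 48.78413009643555), 81.80424499511719)
200 727 ((496.3564758300781, -459.6270751953125), (49.8737678527832, 31.7426700592041), 81.80424499511719)
red 210 ((562.1529541015625, -360.8793640136719), (8.673303604125977, 19.15593719482422), 82.76663970947266) 402.5 415.0 233.75 261.25
yel 302 ((573.385986328125, -277.141357421875), (15.798604965209961, 18.351600646972656), 81.6698226928711) 518.75 541.25 235.0 261.25
griptop 73 ((511.3722839355469, -379.2762451171875), (13.241716384887695, 11.846221923828125), 54.38300323486328)
redtab [ 0.5569428 -0.36008    0.16     ]
redjaw [ 0.55161794 -0.38989663  0.16      ]
yeltab [ 0.5678278  -0.27545271  0.16      ]
yeljaw [ 0.56248457 -0.30653327  0.16      ]
contour 136 ((505.0860595703125, -460.6213073730469), (34.12978744506836, 38.046302795410156), 82.17438507080078)
contour 195 ((504.86566162109375, -460.3177490234375), (50.93254470825195, 48.78413009643555), 81.80424499511719)
```

View pics/w4c.png

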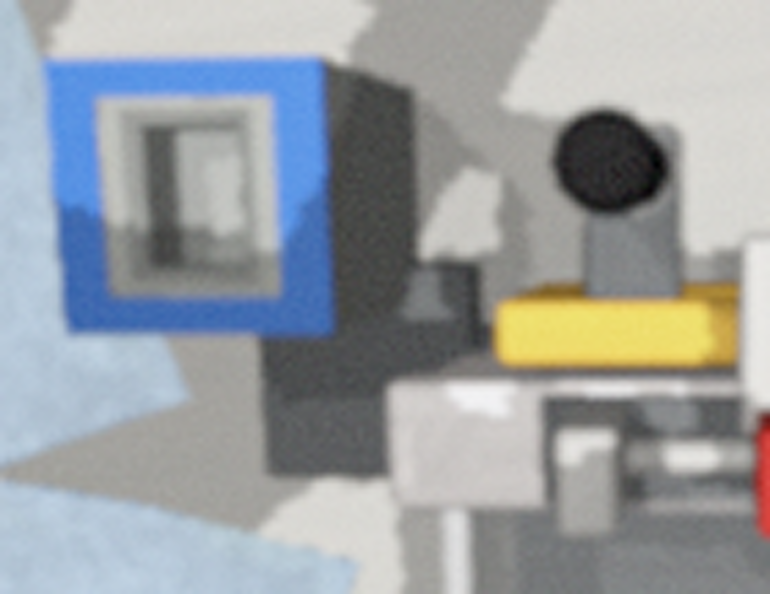

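Crop: rim inner/outer squares centre at about (195,195), wide and unobstructed; grip top (608,160).

```bash
python3 - <<'E'
from h import *
print(togo([.5044,-.4601,.13],np.radians(81.9)))
E
```

```text
{'dx': np.float64(0.0822), 'dy': np.float64(-0.1208), 'dz': np.float64(0.1761), 'rx': np.float64(0.0009), 'ry': np.float64(-0.0014), 'rz': np.float64(0.0075)}
```

```bash
python3 -m inch '[{"dx":0.082,"dy":-0.121,"dz":0,"rx":0.001,"ry":-0.001,"rz":0.007},{"dx":0.082,"dy":-0.121,"dz":0,"rx":0.001,"ry":-0.001,"rz":0.007},{"dx":0.082,"dy":-0.121,"dz":0.05,"rx":0.001,"ry":-0.001,"rz":0.007},{"dx":0.082,"dy":-0.121,"dz":0.11,"rx":0.001,"ry":-0.001,"rz":0.007},{"dx":0.082,"dy":-0.121,"dz":0.165,"rx":0.001,"ry":-0.001,"rz":0.007}]'
python3 -m inch '[{"dx":0,"dy":0,"dz":0,"rx":0,"ry":0,"rz":0},{"dx":0,"dy":0,"dz":0,"rx":0,"ry":0,"rz":0},{"dx":0,"dy":0,"dz":0,"rx":0,"ry":0,"rz":0}]'
python3 - <<'E'
from h import *
import pickle
print(togo([.5044,-.4601,.13],np.radians(81.9)))
ci=optics.camera_info('wrist');im=save('wrist','w5');pickle.dump(ci,open('w5.pkl','wb'));b,g,r=[im[...,i].astype(int) for i in (2,1,0)]
m=(b>r+60)&(b>g+40);n,l,s,c=cv2.connectedComponentsWithStats(m.astype(np.uint8))
for k in np.argsort(-s[1:,4])[:4]+1: print(s[k],c[k])
W=np.array([.5049,-.4605,.105]);a=np.radians(-8.1);ex=np.array([np.cos(a),np.sin(a),0]);ey=np.array([-ex[1],ex[0],0])
for i,j in((-1,-1),(-1,1),(1,1),(1,-1)):print(proj('wrist',W+.025*(i*ex+j*ey),ci))
E
```

```text
time: 9.6
tool_pos: [0.5037, -0.4612, 0.1398]
tool_rot: [0.001, 0.071, 0.997, -0.001]
contact_force: [0.1, -0.4, -1.2]
gripper_width: 0.222
grasp_force: 60.2
time: 9.9
tool_pos: [0.5065, -0.4626, 0.1447]
tool_rot: [0.003, 0.07, 0.998, -0.003]
contact_force: [-0.7, -0.7, -0.8]
gripper_width: 0.219
grasp_force: 60.1
{'dx': np.float64(0.0031), 'dy': np.float64(0.0028), 'dz': np.float64(0.0183), 'rx': np.float64(-0.0037), 'ry': np.float64(0.0042), 'rz': np.float64(0.0004)}
[ 291  263   51   96 4481] [316.02187012 311.6884624 ]
[ 282  206   76   72 2228] [322.73698384 232.08303411]
[  0  71  32  36 836] [14.03229665 89.57894737]
[  0  49  26  12 120] [11.675      53.60833333]
[281.36287932 206.33512048]
[357.42240636 206.42856076]
[355.03707917 277.21258504]
[283.34374141 277.06281363]
```

```bash
python3 -m inch '[{"dx":0.003,"dy":0.003,"dz":0.012,"rx":-0.004,"ry":0.004,"rz":0},{"dx":0.003,"dy":0.003,"dz":0.012,"rx":-0.004,"ry":0.004,"rz":0},{"dx":0.003,"dy":0.003,"dz":0.012,"rx":-0.004,"ry":0.004,"rz":0}]'
python3 - <<'E'
from h import *
print(togo([.5044,-.4601,.115],np.radians(81.9)))
E
```

```text
time: 10.25
tool_pos: [0.503, -0.4587, 0.1306]
tool_rot: [-0.002, 0.071, 0.998, 0.002]
contact_force: [-0.1, -0.4, -0.2]
gripper_width: 0.224
grasp_force: 60.1
{'dx': np.float64(-0.0021), 'dy': np.float64(-0.0016), 'dz': np.float64(0.0195), 'rx': np.float64(0.0031), 'ry': np.float64(-0.0031), 'rz': np.float64(0.0002)}
```

```bash
python3 -m inch '[{"dx":-0.001,"dy":-0.001,"dz":0.015,"rx":0.002,"ry":-0.002,"rz":0},{"dx":-0.001,"dy":-0.001,"dz":0.015,"rx":0.002,"ry":-0.002,"rz":0},{"dx":-0.001,"dy":-0.001,"dz":0.015,"rx":0.002,"ry":-0.002,"rz":0},{"dx":-0.001,"dy":-0.001,"dz":0.015,"rx":0.002,"ry":-0.002,"rz":0},{"dx":-0.001,"dy":-0.001,"dz":0.015,"rx":0.002,"ry":-0.002,"rz":0}]'
python3 - <<'E'
from h import *
print(togo([.5044,-.4601,.115],np.radians(81.9)))
E
```

```text
time: 10.75
tool_pos: [0.5038, -0.4599, 0.1188]
tool_rot: [-0.001, 0.071, 0.998, 0.001]
contact_force: [0.1, 0.1, -0.4]
gripper_width: 0.22
grasp_force: 60.1
{'dx': np.float64(-0.0008), 'dy': np.float64(-0.0002), 'dz': np.float64(0.0048), 'rx': np.float64(0.0008), 'ry': np.float64(-0.0007), 'rz': np.float64(0.0)}
```

Aligned to within 1 mm; insert.

```bash
python3 -m inch '[{"dx":-0.001,"dy":0,"dz":0.008,"rx":0.001,"ry":-0.001,"rz":0},{"dx":-0.001,"dy":0,"dz":0.016,"rx":0.001,"ry":-0.001,"rz":0},{"dx":-0.001,"dy":0,"dz":0.024,"rx":0.001,"ry":-0.001,"rz":0},{"dx":-0.001,"dy":0,"dz":0.024,"rx":0.001,"ry":-0.001,"rz":0}]'
python3 -c "
from h import *
print(togo([.5044,-.4601,.083],np.radians(81.9)))"
```

```text
time: 11.15
tool_pos: [0.5038, -0.4595, 0.0983]
tool_rot: [-0.001, 0.071, 0.998, 0.0]
contact_force: [-0.4, -0.5, -1.2]
gripper_width: 0.224
grasp_force: 60.1
{'dx': np.float64(-0.0009), 'dy': np.float64(-0.0007), 'dz': np.float64(0.0192), 'rx': np.float64(0.0005), 'ry': np.float64(-0.001), 'rz': np.float64(-0.0)}
```

No contact at z 0.098 (blade 7 mm in); continue.

```bash
python3 -m inch '[{"dx":0,"dy":0,"dz":0.008,"rx":0,"ry":0,"rz":0},{"dx":0,"dy":0,"dz":0.014,"rx":0,"ry":0,"rz":0},{"dx":0,"dy":0,"dz":0.019,"rx":0,"ry":0,"rz":0},{"dx":0,"dy":0,"dz":0.021,"rx":0,"ry":0,"rz":0},{"dx":0,"dy":0,"dz":0.021,"rx":0,"ry":0,"rz":0}]'
python3 -m inch '[{"dx":0,"dy":0,"dz":0.001,"rx":0,"ry":0,"rz":0},{"dx":0,"dy":0,"dz":0.001,"rx":0,"ry":0,"rz":0}]'
```

```text
time: 11.65
tool_pos: [0.5041, -0.4594, 0.0833]
tool_rot: [-0.001, 0.071, 0.998, 0.0]
contact_force: [-5.0, 3.1, 5.3]
gripper_width: 0.229
grasp_force: 61.1
time: 11.85
tool_pos: [0.5041, -0.4595, 0.0833]
tool_rot: [-0.001, 0.071, 0.998, 0.0]
contact_force: [-4.3, 3.3, 7.3]
gripper_width: 0.223
grasp_force: 61.5
```

```bash
python3 -m inch '[{"dx":0,"dy":0,"dz":0,"rx":0,"ry":0,"rz":0},{"dx":0,"dy":0,"dz":0,"rx":0,"ry":0,"rz":0},{"dx":0,"dy":0,"dz":0,"rx":0,"ry":0,"rz":0}]' 0
python3 -m inch '[{"dx":0,"dy":0,"dz":-0.03,"rx":0,"ry":0,"rz":0},{"dx":0,"dy":0,"dz":-0.08,"rx":0,"ry":0,"rz":0},{"dx":0,"dy":0,"dz":-0.14,"rx":0,"ry":0,"rz":0},{"dx":0,"dy":0,"dz":-0.15,"rx":0,"ry":0,"rz":0}]' 1
python3 - <<'E'
from h import *
import pickle
ci=optics.camera_info('wrist');im=save('wrist','w6');pickle.dump(ci,open('w6.pkl','wb'));b,g,r=[im[...,i].astype(int) for i in (2,1,0)]
m=(b>r+60)&(b>g+40);n,l,s,c=cv2.connectedComponentsWithStats(m.astype(np.uint8))
for k in np.argsort(-s[1:,4])[:3]+1: print(s[k],c[k])
o=np.array([.5599,-.3767,0]);ey=np.array([.141,.990,0])
print('head px',proj('wrist',[.5049,-.4605,.147],ci))
print(togo(o-.006*ey+[0,0,.2],np.radians(81.9)))
E
```

```text
time: 12.15
tool_pos: [0.5046, -0.4597, 0.0814]
tool_rot: [0.0, 0.071, 0.998, 0.0]
contact_force: [0.5, -0.5, -0.4]
gripper_width: 0.498
grasp_force: 0.0
time: 12.55
tool_pos: [0.5071, -0.4625, 0.2101]
tool_rot: [0.005, 0.071, 0.997, -0.004]
contact_force: [-0.4, -0.3, 0.8]
gripper_width: 1.004
grasp_force: 0.0
[ 290  190   60   63 2794] [320.23657838 221.53507516]
[   4   60   75   51 1610] [41.92173913 87.62173913]
[ 32  62  41  10 143] [50.96503497 65.27272727]
head px [319.04229965 232.73955076]
{'dx': np.float64(-0.0507), 'dy': np.float64(0.1076), 'dz': np.float64(0.0108), 'rx': np.float64(-0.0047), 'ry': np.float64(0.0058), 'rz': np.float64(0.0001)}
```

```bash
python3 -m inch '[{"dx":-0.051,"dy":0.108,"dz":0,"rx":-0.003,"ry":0.004,"rz":0},{"dx":-0.051,"dy":0.108,"dz":0,"rx":-0.003,"ry":0.004,"rz":0},{"dx":-0.051,"dy":0.108,"dz":0,"rx":-0.003,"ry":0.004,"rz":0},{"dx":-0.051,"dy":0.108,"dz":0,"rx":-0.003,"ry":0.004,"rz":0},{"dx":-0.051,"dy":0.108,"dz":0,"rx":-0.003,"ry":0.004,"rz":0}]'
python3 - <<'E'
from h import *
import pickle
o=np.array([.5599,-.3767,0]);ey=np.array([.141,.990,0]);ex=np.array([.99,-.141,0])
print(togo(o-.006*ey+[0,0,.2],np.radians(81.9)))
ci=optics.camera_info('wrist');im=save('wrist','w7');pickle.dump(ci,open('w7.pkl','wb'))
for y in(-.02,.02):
  for x in(-.009,.009): print('pred',x,y,proj('wrist',o+[0,0,.16]+x*ex+y*ey,ci).round())
  print('yel',proj('wrist',o+.09*ey+[0,0,.16]+y*ey,ci).round())
cv2.imwrite('pics/w7c.png',cv2.resize(im[120:360,160:480,::-1],(800,600),interpolation=cv2.INTER_CUBIC))
E
```

```text
time: 13.1
tool_pos: [0.5563, -0.3803, 0.2005]
tool_rot: [-0.003, 0.071, 0.997, 0.003]
contact_force: [0.4, -0.0, 0.9]
gripper_width: 1.004
grasp_force: 0.0
{'dx': np.float64(-0.0038), 'dy': np.float64(-0.0024), 'dz': np.float64(0.0006), 'rx': np.float64(0.0033), 'ry': np.float64(-0.0049), 'rz': np.float64(-0.0003)}
pred -0.009 -0.02 [292. 238.]
pred 0.009 -0.02 [293. 263.]
yel [423. 250.]
pred -0.009 0.02 [351. 237.]
pred 0.009 0.02 [351. 263.]
yel [480. 250.]
```

View pics/w7c.png

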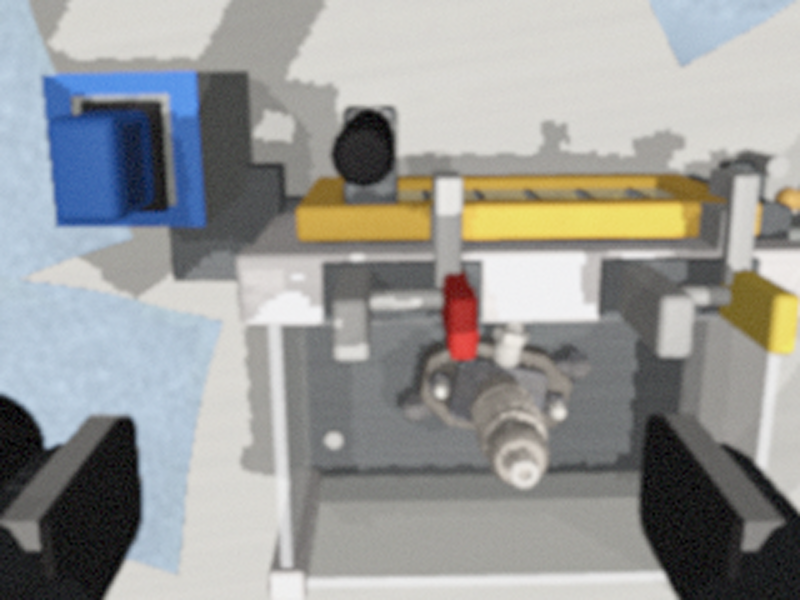

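The crop shows the red tab's right edge at 478 and jaw's left edge at 332, matching the prediction; yellow jaw/tab at 655/797 too; the plug stands in the socket.

```bash
python3 -m inch '[{"dx":-0.002,"dy":-0.001,"dz":0.03,"rx":0.002,"ry":-0.002,"rz":0},{"dx":-0.002,"dy":-0.001,"dz":0.06,"rx":0.002,"ry":-0.002,"rz":0},{"dx":-0.002,"dy":-0.001,"dz":0.07,"rx":0.002,"ry":-0.002,"rz":0},{"dx":-0.002,"dy":-0.001,"dz":0.07,"rx":0.002,"ry":-0.002,"rz":0},{"dx":-0.002,"dy":-0.001,"dz":0.07,"rx":0.002,"ry":-0.002,"rz":0}]'
python3 - <<'E'
from h import *
o=np.array([.5599,-.3767,0]);ey=np.array([.141,.990,0])
print(togo(o-.006*ey+[0,0,.095],np.radians(81.9)))
E
```

```text
time: 13.65
tool_pos: [0.5582, -0.3815, 0.1466]
tool_rot: [-0.001, 0.071, 0.997, 0.001]
contact_force: [0.4, 0.3, 0.4]
gripper_width: 0.999
grasp_force: 0.0
{'dx': np.float64(-0.0014), 'dy': np.float64(-0.0013), 'dz': np.float64(0.0646), 'rx': np.float64(0.0006), 'ry': np.float64(-0.0014), 'rz': np.float64(-0.0005)}
```

```bash
python3 -m inch '[{"dx":0,"dy":-0.001,"dz":0.03,"rx":0,"ry":0,"rz":0},{"dx":0,"dy":-0.001,"dz":0.055,"rx":0,"ry":0,"rz":0},{"dx":0,"dy":-0.001,"dz":0.064,"rx":0,"ry":0,"rz":0},{"dx":0,"dy":-0.001,"dz":0.064,"rx":0,"ry":0,"rz":0},{"dx":0,"dy":-0.001,"dz":0.064,"rx":0,"ry":0,"rz":0}]'
python3 -m inch '[{"dx":0,"dy":0,"dz":0,"rx":0,"ry":0,"rz":0},{"dx":0,"dy":0,"dz":0,"rx":0,"ry":0,"rz":0},{"dx":0,"dy":0,"dz":0,"rx":0,"ry":0,"rz":0},{"dx":0,"dy":0,"dz":0,"rx":0,"ry":0,"rz":0},{"dx":0,"dy":0,"dz":0,"rx":0,"ry":0,"rz":0}]' -1
python3 -m inch '[{"dx":0,"dy":0,"dz":0,"rx":0,"ry":0,"rz":0},{"dx":0,"dy":0,"dz":0,"rx":0,"ry":0,"rz":0},{"dx":0,"dy":0,"dz":0,"rx":0,"ry":0,"rz":0}]' -1
```

```text
time: 14.15
tool_pos: [0.5587, -0.3821, 0.0963]
tool_rot: [-0.0, 0.071, 0.998, 0.0]
contact_force: [-0.0, 0.3, 0.4]
gripper_width: 0.996
grasp_force: 0.0
time: 14.65
tool_pos: [0.5583, -0.3831, 0.0962]
tool_rot: [-0.001, 0.071, 0.998, -0.001]
contact_force: [-0.4, -5.3, 3.6]
gripper_width: 0.304
grasp_force: 59.5
time: 14.95
tool_pos: [0.5583, -0.3831, 0.0962]
tool_rot: [-0.0, 0.071, 0.997, -0.001]
contact_force: [-1.3, -4.4, 4.8]
gripper_width: 0.304
grasp_force: 59.5
```

Squeezed to 28 mm. Release, lift, shift 90 mm to the yellow one.

```bash
python3 -m inch '[{"dx":0,"dy":0,"dz":0,"rx":0,"ry":0,"rz":0},{"dx":0,"dy":0,"dz":0,"rx":0,"ry":0,"rz":0},{"dx":0,"dy":0,"dz":0,"rx":0,"ry":0,"rz":0},{"dx":0,"dy":0,"dz":0,"rx":0,"ry":0,"rz":0},{"dx":0,"dy":0,"dz":-0.05,"rx":0,"ry":0,"rz":0}]' 1
python3 -m inch '[{"dx":0,"dy":0,"dz":-0.05,"rx":0,"ry":0,"rz":0},{"dx":0,"dy":0.05,"dz":-0.05,"rx":0,"ry":0,"rz":0},{"dx":0,"dy":0.1125,"dz":-0.05,"rx":0,"ry":0,"rz":0},{"dx":0,"dy":0.1125,"dz":-0.05,"rx":0,"ry":0,"rz":0},{"dx":0,"dy":0.1125,"dz":-0.05,"rx":0,"ry":0,"rz":0}]' 1
python3 - <<'E'
from h import *
o=np.array([.5599,-.3767,0]);ey=np.array([.141,.990,0])
print(togo(o+.084*ey+[0,0,.096],np.radians(81.9)))
E
```

```text
time: 15.45
tool_pos: [0.5542, -0.3781, 0.1269]
tool_rot: [-0.007, 0.071, 0.997, 0.005]
contact_force: [0.4, -0.3, -0.4]
gripper_width: 0.998
grasp_force: 0.0
time: 15.95
tool_pos: [0.5709, -0.2915, 0.1746]
tool_rot: [-0.002, 0.07, 0.998, 0.001]
contact_force: [-0.1, 0.1, 0.0]
gripper_width: 1.0
grasp_force: 0.0
{'dx': np.float64(-0.0017), 'dy': np.float64(-0.0025), 'dz': np.float64(0.0983), 'rx': np.float64(0.0007), 'ry': np.float64(-0.0021), 'rz': np.float64(0.0014)}
```

```bash
python3 -m inch '[{"dx":0,"dy":-0.001,"dz":0.04,"rx":0,"ry":0,"rz":0},{"dx":0,"dy":-0.001,"dz":0.08,"rx":0,"ry":0,"rz":0},{"dx":0,"dy":-0.001,"dz":0.097,"rx":0,"ry":0,"rz":0},{"dx":0,"dy":-0.001,"dz":0.097,"rx":0,"ry":0,"rz":0},{"dx":0,"dy":-0.001,"dz":0.097,"rx":0,"ry":0,"rz":0}]'
python3 - <<'E'
from h import *
o=np.array([.5599,-.3767,0]);ey=np.array([.141,.990,0])
print(togo(o+.084*ey+[0,0,.096],np.radians(81.9)))
E
```

```text
time: 16.45
tool_pos: [0.5708, -0.294, 0.0978]
tool_rot: [-0.001, 0.071, 0.997, 0.001]
contact_force: [0.2, -0.4, -0.5]
gripper_width: 0.997
grasp_force: 0.0
{'dx': np.float64(-0.0011), 'dy': np.float64(0.0007), 'dz': np.float64(0.0023), 'rx': np.float64(0.0007), 'ry': np.float64(-0.0015), 'rz': np.float64(-0.0004)}
```

```bash
python3 -m inch '[{"dx":0,"dy":0,"dz":0,"rx":0,"ry":0,"rz":0},{"dx":0,"dy":0,"dz":0,"rx":0,"ry":0,"rz":0},{"dx":0,"dy":0,"dz":0,"rx":0,"ry":0,"rz":0},{"dx":0,"dy":0,"dz":0,"rx":0,"ry":0,"rz":0},{"dx":0,"dy":0,"dz":0,"rx":0,"ry":0,"rz":0}]' -1
python3 -m inch '[{"dx":0,"dy":0,"dz":0,"rx":0,"ry":0,"rz":0},{"dx":0,"dy":0,"dz":0,"rx":0,"ry":0,"rz":0},{"dx":0,"dy":0,"dz":0,"rx":0,"ry":0,"rz":0}]' -1
python3 -m inch '[{"dx":0,"dy":0,"dz":0,"rx":0,"ry":0,"rz":0},{"dx":0,"dy":0,"dz":0,"rx":0,"ry":0,"rz":0},{"dx":0,"dy":0,"dz":0,"rx":0,"ry":0,"rz":0},{"dx":0,"dy":0,"dz":0,"rx":0,"ry":0,"rz":0},{"dx":0,"dy":0,"dz":-0.05,"rx":0,"ry":0,"rz":0}]' 1
python3 -m inch '[{"dx":0,"dy":0,"dz":-0.09,"rx":0,"ry":0,"rz":0},{"dx":0,"dy":0,"dz":-0.09,"rx":0,"ry":0,"rz":0},{"dx":0,"dy":0,"dz":-0.09,"rx":0,"ry":0,"rz":0}]' 1
python3 - <<'E'
from h import *
print(np.array(state()['joint_pos']).round(2))
import pickle
ci=optics.camera_info('wrist');im=save('wrist','w8');pickle.dump(ci,open('w8.pkl','wb'))
o=np.array([.5599,-.3767,.16]);ey=np.array([.141,.990,0])
b,g,r=[im[...,i].astype(int) for i in (2,1,0)]
for n,m in(('red',(r>g+60)&(r>b+60)),('yel',(r>b+80)&(g>b+50))):
  k,l,s,c=cv2.connectedComponentsWithStats(m.astype(np.uint8))
  for j in np.argsort(-s[1:,4])[:4]+1: print(n,s[j],c[j].round())
for y in(.008,.02,.098,.11): print(y,proj('wrist',o+y*ey,ci).round())
# dark round grip top
c4=pickle.load(open('w4.pkl','rb'));i4=cv2.imread('pics/w4.png').astype(int).sum(2)
for cc,img,nm in((ci,im.astype(int).sum(2),'w8'),(c4,i4,'w4')):
  q=proj('wrist',[.511,-.379,.182],cc);x,y=q.astype(int)
  mm=(img<110);mm[:max(0,y-25)]=0;mm[y+25:]=0;mm[:,:max(0,x-25)]=0;mm[:,x+25:]=0
  k,l,s,cen=cv2.connectedComponentsWithStats(mm.astype(np.uint8))
  for j in np.argsort(-s[1:,4])[:2]+1: print(nm,q.round(),s[j],cen[j].round(1),onz('wrist',*cen[j],.182,cc).round(4))
E
```

```text
time: 16.95
tool_pos: [0.5712, -0.294, 0.0991]
tool_rot: [-0.0, 0.07, 0.998, -0.0]
contact_force: [-1.6, -1.3, 5.4]
gripper_width: 0.301
grasp_force: 60.0
time: 17.25
tool_pos: [0.5712, -0.294, 0.099]
tool_rot: [-0.0, 0.071, 0.998, 0.0]
contact_force: [-0.6, -2.0, 4.9]
gripper_width: 0.3
grasp_force: 59.6
time: 17.75
tool_pos: [0.5664, -0.2905, 0.1299]
tool_rot: [-0.007, 0.071, 0.997, 0.004]
contact_force: [-1.2, -0.7, -1.3]
gripper_width: 1.001
grasp_force: 0.0
time: 18.05
tool_pos: [0.5732, -0.2949, 0.2153]
tool_rot: [0.003, 0.071, 0.998, -0.002]
contact_force: [0.1, -0.9, 0.5]
gripper_width: 1.0
grasp_force: 0.0
[-0.59  0.08  1.55 -0.    1.5  -2.02]
red [ 493    0   77  128 6262] [530.  52.]
red [ 589    0   51   58 1413] [620.  25.]
red [564  35   9 168 782] [568. 115.]
red [203 217  24  33 502] [213. 233.]
yel [ 242  190   81   15 1124] [282. 197.]
yel [225 182  97   6 443] [274. 184.]
yel [182 188  28  18 381] [196. 198.]
yel [334 182  27  23 302] [350. 192.]
0.008 [213. 237.]
0.02 [230. 237.]
0.098 [337. 237.]
0.11 [354. 237.]
w8 [170. 173.] [159 158  36  26 644] [178.7 169.7] [ 0.5099 -0.3731  0.182 ]
w4 [296. 140.] [290 135  16  14  59] [299.9 143.1] [ 0.5137 -0.3766  0.182 ]
w4 [296. 140.] [293 132   4   1   4] [294.5 132. ] [ 0.5051 -0.3796  0.182 ]
```

```bash
python3 - <<'E'
from h import *
import pickle
c4=pickle.load(open('w4.pkl','rb'));c7=pickle.load(open('w7.pkl','rb'))
a=onz('wrist',185+608/5.5,110+160/5.4,.182,c4);b=onz('wrist',160+363/2.5,120+147/2.5,.182,c7);print(a,b)
G=(a+b)/2;print(G); print('vice edge',onz('top',362,215,.19),onz('top',348,262,.15),onz('top',345,290,.1))
# predicted from catches: 
print(togo([G[0],G[1],.215]),togo([G[0],G[1],.112]))
E
```

```text
[ 0.51075717 -0.37959587  0.182     ] [ 0.50858598 -0.3798763   0.182     ]
[ 0.50967157 -0.37973608  0.182     ]
vice edge [ 0.53230486 -0.09871404  0.19      ] [ 0.42253463 -0.0857173   0.15      ] [ 0.37052739 -0.0888882   0.1       ]
{'dx': np.float64(0.0619), 'dy': np.float64(-0.117), 'dz': np.float64(-0.004)} {'dx': np.float64(0.0621), 'dy': np.float64(-0.1169), 'dz': np.float64(0.1248)}
```

```bash
python3 -m inch '[{"dx":0.062,"dy":-0.117,"dz":0,"rx":-0.002,"ry":0.002,"rz":0},{"dx":0.062,"dy":-0.117,"dz":0,"rx":-0.002,"ry":0.002,"rz":0},{"dx":0.062,"dy":-0.117,"dz":0,"rx":-0.002,"ry":0.002,"rz":0},{"dx":0.062,"dy":-0.117,"dz":0,"rx":-0.002,"ry":0.002,"rz":0},{"dx":0.062,"dy":-0.117,"dz":0,"rx":-0.002,"ry":0.002,"rz":0}]' 0
python3 -c "
from h import *
print(togo([.5097,-.3797,.112],np.radians(81.9)))"
```

```text
time: 18.6
tool_pos: [0.5083, -0.3779, 0.2074]
tool_rot: [-0.004, 0.07, 0.998, 0.004]
contact_force: [0.4, 0.3, 0.4]
gripper_width: 0.497
grasp_force: 0.0
{'dx': np.float64(-0.0029), 'dy': np.float64(-0.0028), 'dz': np.float64(0.1192), 'rx': np.float64(0.0043), 'ry': np.float64(-0.0052), 'rz': np.float64(0.0002)}
```

```bash
python3 -m inch '[{"dx":-0.001,"dy":-0.002,"dz":0.03,"rx":0.002,"ry":-0.003,"rz":0},{"dx":-0.001,"dy":-0.002,"dz":0.06,"rx":0.002,"ry":-0.003,"rz":0},{"dx":-0.001,"dy":-0.002,"dz":0.09,"rx":0.002,"ry":-0.003,"rz":0},{"dx":-0.001,"dy":-0.002,"dz":0.119,"rx":0.002,"ry":-0.003,"rz":0},{"dx":-0.001,"dy":-0.002,"dz":0.119,"rx":0.002,"ry":-0.003,"rz":0}]'
python3 -m inch '[{"dx":0,"dy":0,"dz":0,"rx":0,"ry":0,"rz":0},{"dx":0,"dy":0,"dz":0,"rx":0,"ry":0,"rz":0},{"dx":0,"dy":0,"dz":0,"rx":0,"ry":0,"rz":0},{"dx":0,"dy":0,"dz":0,"rx":0,"ry":0,"rz":0},{"dx":0,"dy":0,"dz":0,"rx":0,"ry":0,"rz":0}]' -1
python3 - <<'E'
from h import *
p,R=tool();print(np.degrees(np.arctan2(*R.as_matrix()[[1,0],1])))
a=np.radians(-8.1);M=Ro.from_euler('z',a)
H=np.array([p[0],p[1],0])-M.apply([-.03,-.135,0]);print('hinge',H)
for th in np.arange(.1,1.55,.1):
    g=H+M.apply(Ro.from_euler('z',-th).apply([-.03,-.135,0]));d=R.inv().apply(g-[p[0],p[1],0])/.8
    print(round(th,2),d.round(3)[:2],g.round(3)[:2])
E
```

```text
time: 19.1
tool_pos: [0.5071, -0.3764, 0.1087]
tool_rot: [-0.004, 0.07, 0.998, 0.004]
contact_force: [-0.3, 0.3, -1.1]
gripper_width: 0.498
grasp_force: 0.0
time: 19.6
tool_pos: [0.5096, -0.3802, 0.1157]
tool_rot: [0.001, 0.071, 0.998, 0.001]
contact_force: [1.1, 3.5, 4.8]
gripper_width: 0.167
grasp_force: 59.0
81.91205238639539
hinge [ 0.55835614 -0.250823    0.        ]
0.1 [0.017 0.005] [ 0.497 -0.375]
0.2 [0.033 0.011] [ 0.485 -0.368]
0.3 [0.048 0.019] [ 0.474 -0.36 ]
0.4 [0.063 0.028] [ 0.463 -0.351]
0.5 [0.076 0.039] [ 0.454 -0.341]
0.6 [0.089 0.051] [ 0.445 -0.33 ]
0.7 [0.1   0.064] [ 0.438 -0.318]
0.8 [0.11  0.078] [ 0.432 -0.306]
0.9 [0.118 0.093] [ 0.427 -0.293]
1.0 [0.125 0.109] [ 0.423 -0.28 ]
1.1 [0.13  0.126] [ 0.421 -0.266]
1.2 [0.133 0.143] [ 0.42  -0.252]
1.3 [0.135 0.16 ] [ 0.421 -0.238]
1.4 [0.135 0.177] [ 0.423 -0.225]
1.5 [0.133 0.194] [ 0.426 -0.211]
```

Grip held. Swing along the arc.

```bash
python3 -m inch '[{"dx":0.017,"dy":0.005,"dz":0,"rx":0,"ry":0,"rz":0},{"dx":0.033,"dy":0.011,"dz":0,"rx":0,"ry":0,"rz":0},{"dx":0.048,"dy":0.019,"dz":0,"rx":0,"ry":0,"rz":0},{"dx":0.063,"dy":0.028,"dz":0,"rx":0,"ry":0,"rz":0},{"dx":0.063,"dy":0.028,"dz":0,"rx":0,"ry":0,"rz":0}]'
python3 -c "
from h import *
H=np.array([.5584,-.2508,0]);a=np.radians(-8.1);M=Ro.from_euler('z',a);p,R=tool()
v=M.inv().apply(p-H);print('r',np.hypot(*v[:2]),'th',np.arctan2(-.135,-.03)-np.arctan2(v[1],v[0]))"
```

```text
time: 20.1
tool_pos: [0.4618, -0.3521, 0.1156]
tool_rot: [0.0, 0.071, 0.997, -0.001]
contact_force: [1.9, -3.0, 4.3]
gripper_width: 0.158
grasp_force: 58.9
r 0.13995455265061957 th 0.4019450529046167
```

```bash
python3 -m inch '[{"dx":0.013,"dy":0.011,"dz":0,"rx":0,"ry":0,"rz":0},{"dx":0.026,"dy":0.023,"dz":0,"rx":0,"ry":0,"rz":0},{"dx":0.037,"dy":0.036,"dz":0,"rx":0,"ry":0,"rz":0},{"dx":0.047,"dy":0.05,"dz":0,"rx":0,"ry":0,"rz":0},{"dx":0.055,"dy":0.065,"dz":0,"rx":0,"ry":0,"rz":0}]'
python3 -m inch '[{"dx":0.007,"dy":0.016,"dz":0,"rx":0,"ry":0,"rz":0},{"dx":0.012,"dy":0.033,"dz":0,"rx":0,"ry":0,"rz":0},{"dx":0.015,"dy":0.05,"dz":0,"rx":0,"ry":0,"rz":0},{"dx":0.017,"dy":0.067,"dz":0,"rx":0,"ry":0,"rz":0},{"dx":0.017,"dy":0.084,"dz":0,"rx":0,"ry":0,"rz":0}]'
python3 -m inch '[{"dx":-0.001,"dy":0.01,"dz":0,"rx":0,"ry":0,"rz":0},{"dx":-0.002,"dy":0.019,"dz":0,"rx":0,"ry":0,"rz":0},{"dx":-0.002,"dy":0.019,"dz":0,"rx":0,"ry":0,"rz":0},{"dx":-0.002,"dy":0.019,"dz":0,"rx":0,"ry":0,"rz":0},{"dx":-0.002,"dy":0.019,"dz":0,"rx":0,"ry":0,"rz":0}]'
python3 - <<'E'
from h import *
H=np.array([.5584,-.2508,0]);a=np.radians(-8.1);M=Ro.from_euler('z',a);p,R=tool()
v=M.inv().apply(p-H);print('r',np.hypot(*v[:2]),'th',(np.arctan2(-.135,-.03)-np.arctan2(v[1],v[0]))%6.283)
im=save('top','t2')
cv2.imwrite('pics/t2c.png',cv2.resize(im[180:330,380:540,::-1],(640,600),interpolation=cv2.INTER_CUBIC))
E
```

```text
time: 20.6
tool_pos: [0.4231, -0.297, 0.1157]
tool_rot: [-0.003, 0.072, 0.997, -0.003]
contact_force: [-11.7, -6.9, 9.4]
gripper_width: 0.163
grasp_force: 60.3
time: 21.1
tool_pos: [0.42, -0.2264, 0.1155]
tool_rot: [-0.003, 0.072, 0.997, -0.001]
contact_force: [-7.4, -5.0, 6.5]
gripper_width: 0.172
grasp_force: 62.9
time: 21.6
tool_pos: [0.4243, -0.2108, 0.1155]
tool_rot: [-0.002, 0.071, 0.998, 0.0]
contact_force: [-7.0, -0.3, 9.1]
gripper_width: 0.168
grasp_force: 61.9
r 0.13991033567174233 th 1.5007639405683273
```

View pics/t2c.png

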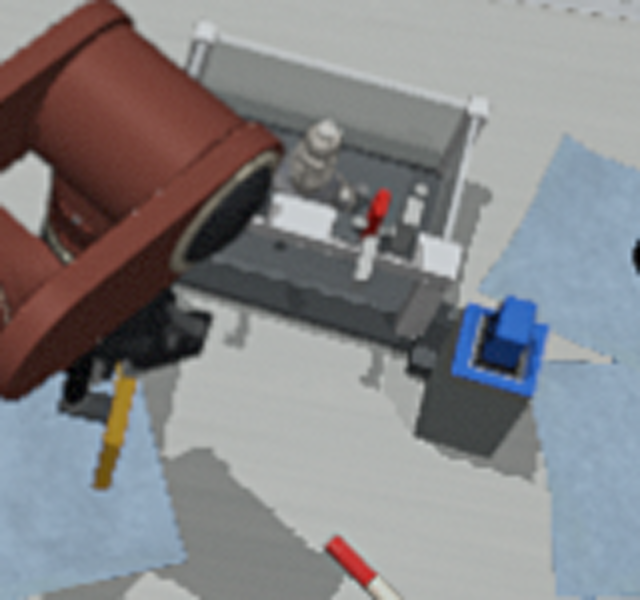

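The gate (yellow edge, (110,430)) stands square to the frame in the gripper, the plug is upright in the socket (505,340), and the marker hasn't moved. Handing in.

```bash
python3 -c "
from h import *
print(ticket.job_done())"
```

```text
the job is handed in; nothing more can be done
None
```

I handed the job in at about 21.6 s of the 72 s: the plug is home in the socket, the red then the yellow catch is squeezed, and the gripper is holding the gate open at about 1.50 rad; no verdict was returned.

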